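# Refit a parcel-trolley wheel and its spring clip

### The job

The trolley wheel on the leaning axle has slid up: push it down the axle until it is fully home, so that the groove near the axle's end is free. Then take the open spring clip from the table by its tab, press it sideways into the groove until it snaps fully home, and let go of it. Leave the closed washer, the bottle, the screwdriver and the carton where they are.

Things in the scene. Friction and masses are not known exactly. Their poses are not given: they have to be found in the camera images.
- stand: Grey bench stand fixed to the table, base plate 160 x 130 x 12 mm; origin under its centre, z up. It carries the steel axle, which leans 35 degrees from vertical towards the stand's -x side, with the wheel on it.
- groove (a point): Centre of the axle's groove, on the axle's centre line; z axis points up along the axle to its free end, 16.5 mm above. In the groove the axle is 20 mm thick over 9 mm of length; the bevelled sides open to 15 mm length at the surface. Elsewhere the axle is 26 mm thick. The clip may be pressed in from any side.
- wheel (a joint): How far (m) the wheel stands up the axle from its home stop: 0 = fully home, at most 0.028. It starts partly up, covering the groove. The wheel slides stiffly (about 6 N to push it down) and stays where it is left; it does not turn.
- wheel_face (a point): Trolley wheel with black tyre, 100 mm diameter, 32 mm thick, round the axle: point on the axle's centre line in the plane of its upper flat face, z axis up along the axle. A hub boss 33 mm in diameter stands 12.5 mm above the face. With the wheel home, the face lies 20.5 mm and the boss's top 8 mm below the groove's centre.
- clip_center (a point): Open U-shaped steel spring clip lying flat on the table, 7 mm thick, 37 mm wide, 61 mm long with its tab, 80 g: centre of its pocket (where the axle's centre lies once seated), half-way through its thickness. x axis points out of the mouth, z up as it lies. Arms end in noses of 5 mm radius, 8.8 mm ahead, 12.5 mm to each side; the 15 mm mouth snaps over the groove at about 10 N.
- clip_tab (a point): Centre of the clip's straight grip tab, 33 mm behind the pocket centre (along the clip's -x) and 7 mm above the clip's underside. The tab is 12 mm wide (along the clip's y), 14 mm high, and runs from 18 to 47 mm behind the pocket centre. Same axes as clip_center.
- washer: Bystander: closed flat steel washer lying on the table, 40 mm outside, 29 mm inside, 5 mm thick; origin at the centre of its underside.
- water: Bystander: clear water bottle, 64 mm in diameter, 200 mm high, standing; origin at the centre of its underside.
- screwdriver: Bystander: screwdriver with black handle lying on the table along its x axis.
- carton: Bystander: closed cardboard carton 110 x 80 x 60 mm; origin at the centre of its underside.

How it is judged:
On the way, in this order (a step that is already met when the one before it is completed fails the run):
1. the wheel is pushed fully home (value of joint wheel below 0.003 m), for 0.2 s.
2. the clip is seated in the groove (distance between clip_center and groove below 0.004 m and angle between the z axis of clip_center and the z axis of groove, either way round below 0.3 rad), for 0.2 s.
At the end, for the whole second after the job is handed in: The wheel is within 3 mm of its home stop; the clip sits in the axle's groove, its pocket centre within 4 mm of the groove's centre and square to the axle within 0.3 rad (it has a little play in the groove), released and at rest (all of step 2 and value of joint wheel below 0.003 m and linear speed of clip below 0.02 m/s and contact force between clip and the fingers below 0.1 N); the robot touches nothing.
It fails at once if the washer, bottle, screwdriver or carton is moved more than 30 mm (distance of any of washer, water, screwdriver, carton from where it was at the start of the episode above 0.03 m).
It also fails if it takes over 48 s, if anything falls off the work surface, if the arm or the gripper's body presses on something with over 40 N, if the wrist force passes 120 N, or if a joint passes its speed limit or range.

### The arm

A 7-joint arm with a two-finger parallel gripper is mounted at the origin on the work surface. World frame = base frame: x ahead of the robot, y to its left, z up, the work surface at z = 0. Lengths are in m, angles in rad, forces in N, time in s.
With the tool pointing down it reaches from about 0.4 to 0.85 m from the base axis. Payload 4.5 kg.
Tool frame: the origin (TCP) lies at the very end of the fingers, on their centre line; the grasp point (between the pads) lies behind it (r.grip_depth is the z of the grasp point in the tool frame, in m); z points along the fingers, y is the line along which they close (so a half turn about z gives the same grasp; the last joint's range is limited). The gripper opens to 88 mm and grips with 3 to 60 N. Pads are 18 mm wide; open, the fingers measure 123 mm over their backs; the gripper's body (75 mm by 187 mm) begins 45 mm behind the grasp point.
Start: joints at [1.195, 0.689, -0.195, 1.565, 0.157, 0.902, -0.215], TCP at [0.249, -0.573, 0.239] pointing down, gripper open.
Joint ranges: [-3.01, 3.01], [-0.46, 2.08], [-1.47, 1.51], [0.13, 2.56], [-1, 4.14], [0.04, 2.09], [-2.66, 2.66]. Speed limits (rad/s): [2.57, 2.57, 3.14, 3.14, 3.14, 3.14, 3.14].

### API

Orientations are given as a unit quaternion [w, x, y, z].
In Python, from cell import readout, imaging, r gives the robot as it stands. The module is installed in compiled form; this text tells all that it offers.
- The arm moves only by the shell command python3 -m pendant 'ROWS' [FORCE]. ROWS is JSON, a list of rows, each a list of 7 numbers: the shift along the tool's x, y, z in m, then the turn, a rotation vector about the tool's x, y, z in rad, then the finger opening in m, from 0 to 0.0881. A call has 1 to 10 rows; each row shifts and turns the commanded pose from where the row before left it, along the tool's axes as they then stand; what a row does not reach is not made up. A row lasts 1/12 s, in which the tool goes at most 41.7 mm and 7.16 degrees, less where a joint would pass 70% of its speed; a pose out of reach is approached as far as the arm can. A call is refused whole if a number of a shift passes 0.0417 or a number of a turn 0.125, either way. A call with a gripper value outside its range is refused whole. The fingers move at their own pace and stop on an object; FORCE is the grip in N (left out, the last holds). Time passes only in rows, so rows that do not move let the fingers close. It gives the time, the measured TCP pose, the force, the opening and the grip force at its end, in the units of the state.
- readout.get_obs(): the state, without advancing time (a new reading comes with each control period).
- imaging.grab_frame(name): name is "side" or "top" or "wrist"; returns a dict with "color" (420x560x3 uint8, blue, green, red), "depth" (420x560 float32, m along the optical axis (not along the pixel's ray), 0 where there is no reading), "fx", "fy", "cx", "cy" (pixels), "position" and "orientation" of the camera in the world. Camera axes: x right, y down, z forward; pixel columns grow to the right and rows downward; lengths in m; the calibration is good to about 2 mm. A picture is of the moment at which its call begins.
- r.close_job(): hands the job in; it is judged then, once.
The state is a dict: "time": time; "q": joint angles; "joint_velocities": joint speeds; "joint_efforts": joint torques, N m; "tool_pos": TCP position; "tcp_rot": TCP orientation; "wrist_force": force on the tool from outside, world axes, zero at the start; "moment": the same for the moment, N m; "opening": finger opening in m; "gripper_force": force on a finger pad.
Only numpy, scipy, OpenCV 4.12 (cv2) and the standard library are available. Lean on these libraries where they do the work, as an engineer would, in place of code of your own. Each camera call takes 0.05 s, during which the arm holds its last target. There are 200 camera calls.

## Working session

There is one attempt and no reset: what is moved stays moved. The work goes in short steps, Python scripts to look and compute and a shell command to move; the robot and the scene stay as the last step left them, time stands still between calls to the robot, and variables do not carry over. Pictures are saved under pics/ and viewed, at most 10 in all, crops included, and the job is handed in when it is done.

```bash
mkdir -p pics; cat > h.py <<'E'
import numpy as np, cv2
from scipy.spatial.transform import Rotation as R
from cell import readout, imaging, r
def rot(q): return R.from_quat(np.roll(q,-1)).as_matrix()
def grab(n):
    f=imaging.grab_frame(n); f['R']=rot(f['orientation']); f['p']=np.array(f['position']); return f
def cloud(f):
    h,w=f['depth'].shape; u,v=np.meshgrid(np.arange(w),np.arange(h)); d=f['depth']
    c=np.stack([(u-f['cx'])/f['fx']*d,(v-f['cy'])/f['fy']*d,d],-1)
    return c@f['R'].T+f['p']
def ray_z(f,u,v,z):
    d=f['R']@np.array([(u-f['cx'])/f['fx'],(v-f['cy'])/f['fy'],1]); return f['p']+d*(z-f['p'][2])/d[2]
E
python3 - <<'E'
from h import *
import pickle
for n in ('top','side'):
    f=grab(n); cv2.imwrite(f'pics/{n}0.png',f['color']); pickle.dump(f,open(n+'0.pkl','wb')); print(n,f['p'].round(3),f['R'].round(3).tolist(),f['fx'],f['cx'],f['cy'])
o=readout.get_obs(); print(o); print(r.grip_depth)
E
```

```text
top [ 0.44  -0.017  1.036] [[0.027, -0.982, 0.187], [-1.0, -0.027, 0.004], [0.001, -0.187, -0.982]] 425.1397014361142 270.339751218133 209.65972066135197
side [0.219 0.503 0.512] [[-0.77, -0.351, 0.533], [-0.638, 0.4, -0.658], [0.018, -0.846, -0.532]] 429.7236647593324 277.50700763952847 215.05687521947758
{'time': 0.1, 'q': array([ 1.19475862,  0.68989287, -0.19453542,  1.56623117,  0.15729614,
        0.90250042, -0.21506061]), 'joint_velocities': array([ 0.00022915, -0.00117598, -0.00071448, -0.00207361,  0.00134026,
       -0.00171971, -0.00037029]), 'joint_efforts': array([-3.55860575e-03, -5.28500962e+01, -1.27151873e+00, -1.53836846e+01,
       -5.24744054e-02,  1.97703383e-03,  2.87442424e-05]), 'tool_pos': array([ 0.24878128, -0.5727365 ,  0.2379975 ]), 'tcp_rot': array([-7.90414414e-04,  9.79064546e-01,  2.03548376e-01, -2.19279571e-04]), 'wrist_force': array([ 0.19538335, -0.07628627, -0.15160448]), 'moment': array([ 0.03075317,  0.03350447, -0.01006744]), 'gripper_force': 0.0, 'opening': 0.08778899383522279}
-0.0187
```

View pics/top0.png

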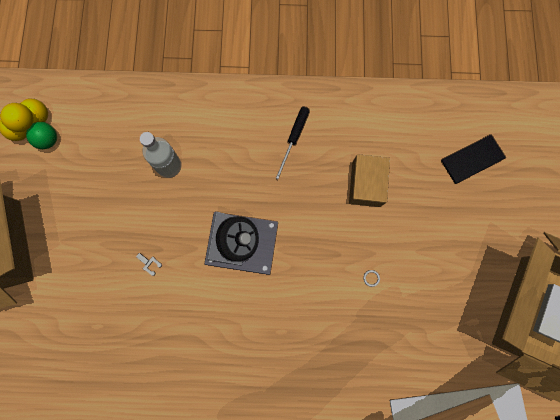

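View pics/side0.png

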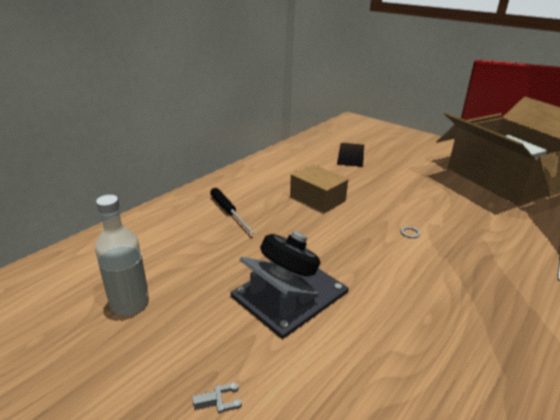

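The top view shows the stand at (241,243), with the wheel and axle tip around (243,239). The clip is at (150,264) with its tab to the upper left, the washer at (372,278), the bottle at (160,155), the screwdriver at (293,140) and the carton at (368,180). The side view shows the axle tip at (298,238) and the clip at (218,397).

```bash
python3 - <<'E'
from h import *
import pickle
T=pickle.load(open('top0.pkl','rb'));S=pickle.load(open('side0.pkl','rb'))
a=cv2.resize(T['color'][200:285,120:285],None,fx=4.8,fy=4.8,interpolation=cv2.INTER_CUBIC)[:300]
b=cv2.resize(S['color'][225:335,190:350],None,fx=4,fy=4,interpolation=cv2.INTER_CUBIC)
a=cv2.resize(T['color'][205:280,130:285],None,fx=4,fy=4,interpolation=cv2.INTER_CUBIC)
im=np.zeros((300+290,640,3),np.uint8); im[:300,:620]=a; im[300:]=cv2.resize(S['color'][230:303,200:360],(640,290),interpolation=cv2.INTER_CUBIC)
cv2.imwrite('pics/c1.png',im)
P=cloud(T)
print('table',np.median(P[300:330,150:250,2]))
# clip: z 3..20mm region
sub=P[240:285,130:170].reshape(-1,3); m=(sub[:,2]>.004)&(sub[:,2]<.03)
q=sub[m]; print('clip n',len(q),q.mean(0),q.min(0),q.max(0))
hsv=cv2.cvtColor(T['color'],cv2.COLOR_BGR2HSV)
m=(hsv[...,1]<70).astype(np.uint8); mm=np.zeros_like(m); mm[245:285,130:170]=m[245:285,130:170]
c=max(cv2.findContours(mm,0,2)[0],key=cv2.contourArea); print('rect',cv2.minAreaRect(c),c[:,0].tolist())
# stand plate
m2=(P[...,2]>.008)&(P[...,2]<.016); m2[:205]=0;m2[285:]=0;m2[:,:195]=0;m2[:,290:]=0
q=P[m2][:,:2].astype(np.float32); rc=cv2.minAreaRect(q); print('plate',rc)
m3=P[...,2]>.016; m3[:205]=0;m3[285:]=0;m3[:,:195]=0;m3[:,290:]=0
q=P[m3]; print('top pts',q[np.argsort(-q[:,2])[:12]].round(4))
for n in ('water',):
  s=P[125:180,135:185].reshape(-1,3); s=s[s[:,2]>.05]; print(n,s.mean(0))
E
```

```text
table 0.000988061205527746
clip n 277 [0.49835781 0.27510052 0.00852754] [0.44732484 0.22382465 0.004001  ] [0.55279617 0.31959675 0.01954319]
rect ((147.10000610351562, 262.3000183105469), (25.259267807006836, 15.611631393432617), 37.87498474121094) [[139, 253], [136, 256], [141, 261], [142, 261], [145, 264], [145, 265], [144, 266], [144, 267], [143, 268], [143, 269], [145, 269], [149, 273], [150, 273], [152, 275], [153, 275], [154, 274], [154, 272], [153, 271], [150, 271], [147, 268], [147, 266], [153, 260], [157, 264], [157, 265], [159, 267], [161, 265], [161, 264], [159, 262], [158, 262], [153, 257], [152, 257], [149, 260], [148, 260], [147, 259], [146, 259], [142, 255], [141, 255]]
plate ((0.552783727645874, 0.054531555622816086), (0.16002900898456573, 0.13027271628379822), 82.8570785522461)
top pts [[ 0.4399 -0.0174  1.0357]
 [ 0.4399 -0.0174  1.0357]
 [ 0.4399 -0.0174  1.0357]
 [ 0.4399 -0.0174  1.0357]
 [ 0.4399 -0.0174  1.0357]
 [ 0.4399 -0.0174  1.0357]
 [ 0.4399 -0.0174  1.0357]
 [ 0.4399 -0.0174  1.0357]
 [ 0.4399 -0.0174  1.0357]
 [ 0.4399 -0.0174  1.0357]
 [ 0.4399 -0.0174  1.0357]
 [ 0.4399 -0.0174  1.0357]]
water [0.72945533 0.23433104 0.14277492]
```

View pics/c1.png

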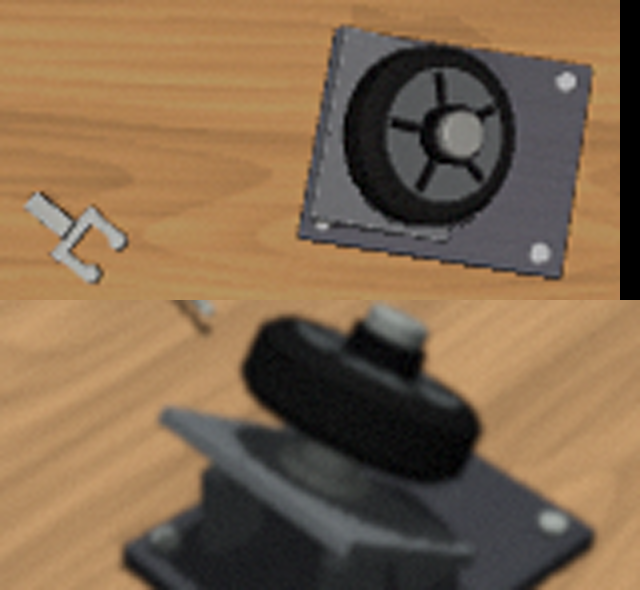

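The crop gives the clip's tab centre at about (142,258) and its noses at (159.5,265) and (153,273.5) in the top image. The axle leans towards image right (world −y), and its bright end disc is at about (245,239).

```bash
python3 - <<'E'
from h import *
import pickle
T=pickle.load(open('top0.pkl','rb'));S=pickle.load(open('side0.pkl','rb'))
P=cloud(T);PS=cloud(S)
y=np.deg2rad(82.857); xs=np.array([np.cos(y),np.sin(y),0]); a=-xs*np.sin(np.deg2rad(35))+np.array([0,0,np.cos(np.deg2rad(35))])
print('a',a)
c0=np.array([.55278,.05453,0]); ys=np.cross([0,0,1],xs)
for nm,f,Q,(r0,r1,c0_,c1) in(('top',T,P,(205,285,195,290)),('side',S,PS,(225,335,225,350))):
    m=np.zeros(Q.shape[:2],bool); m[r0:r1,c0_:c1]=1; m&=(f['depth']>0)&(Q[...,2]>.03)&(Q[...,2]<.25)
    q=Q[m]; h=(q-c0)@a; print(nm,'h hist',np.histogram(h,np.arange(.06,.2,.005)))
    g=cv2.cvtColor(f['color'],cv2.COLOR_BGR2GRAY)[m]
    top=h>h.max()-.006; b=q[top]; print('n',top.sum(),'max h',h.max(),'mean',b.mean(0),'lat y',((b-c0)@ys).mean(), 'gray',g[top].mean())
    f['disc']=b
    # wheel face: dark ring pts
    e1=np.cross(ys,a); cen=b.mean(0); rel=q-cen; rad=np.linalg.norm(rel-np.outer(rel@a,a),axis=1)
    w=(rad>.022)&(rad<.045)&(h>h.max()-.07); print('face h rel tip',np.percentile((rel@a)[w],[5,25,50,75,95]).round(4))
def px(f,u,v,z): return ray_z(f,u,v,z)
tab=ray_z(T,141.7,258.2,.014); n1=ray_z(T,159.5,265.3,.007);n2=ray_z(T,153,273.5,.007)
print('tab',tab,'noses',n1,n2,'sep',np.linalg.norm(n1-n2)); mid=(n1+n2)/2; d=(mid-tab)[:2]; print('len',np.linalg.norm(d),'az',np.degrees(np.arctan2(d[1],d[0])))
p=n1-n2; print('az from noses',np.degrees(np.arctan2(p[1],p[0])))
hsv=cv2.cvtColor(S['color'],cv2.COLOR_BGR2HSV); cv2.imwrite('pics/c2.png',cv2.resize(S['color'][375:420,185:250],None,fx=8,fy=8,interpolation=cv2.INTER_CUBIC))
E
```

```text
a [-0.07132204 -0.56912485  0.81915204]
top h hist (array([ 32,  46,  46,  47, 236, 923,  51,  31,  43,  81,  16,   0,   0,
         0,   0,   0,   0,   0,   0,   0,   0,   0,   0,   0,   0,   0,
         0,   0]), array([0.06 , 0.065, 0.07 , 0.075, 0.08 , 0.085, 0.09 , 0.095, 0.1  ,
       0.105, 0.11 , 0.115, 0.12 , 0.125, 0.13 , 0.135, 0.14 , 0.145,
       0.15 , 0.155, 0.16 , 0.165, 0.17 , 0.175, 0.18 , 0.185, 0.19 ,
       0.195, 0.2  ]))
n 97 max h 0.11113112196430082 mean [0.55056869 0.03820984 0.12109355] lat y 0.00016479844275035465 gray 127.55670103092784
face h rel tip [-0.024  -0.0225 -0.0215 -0.0203 -0.0189]
side h hist (array([199, 197, 202, 198, 238, 339,  62,  72,  50,  49,   0,   0,   0,
         0,   0,   0,   0,   0,   0,   0,   0,   0,   0,   0,   0,   0,
         0,   0]), array([0.06 , 0.065, 0.07 , 0.075, 0.08 , 0.085, 0.09 , 0.095, 0.1  ,
       0.105, 0.11 , 0.115, 0.12 , 0.125, 0.13 , 0.135, 0.14 , 0.145,
       0.15 , 0.155, 0.16 , 0.165, 0.17 , 0.175, 0.18 , 0.185, 0.19 ,
       0.195, 0.2  ]))
n 76 max h 0.10820862124406362 mean [0.54525993 0.04493801 0.12184692] lat y 0.006268981271557285 gray 122.98684210526316
face h rel tip [-0.0495 -0.0411 -0.0312 -0.0224 -0.0197]
tab [0.50763614 0.29098744 0.014     ] noses [0.49230862 0.24895002 0.007     ] [0.47242204 0.26301663 0.007     ] sep 0.024358683179703588
len 0.043172935719674045 az -125.82696162470438
az from noses -35.27335342172457
```

View pics/c2.png

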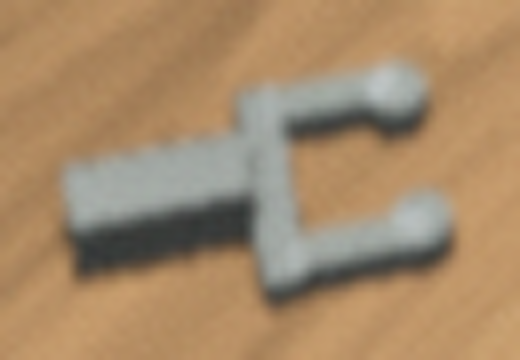

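The side crop confirms the tab points left and the two noses right, matching the top view. Clip heading is about −125.6°, and the wheel stands about 15 mm up. Next: how far to go to push the wheel.

```bash
cat >> h.py <<'E'
xs=np.array([np.cos(np.deg2rad(82.857)),np.sin(np.deg2rad(82.857)),0]); A=np.array([-xs[0]*np.sin(np.deg2rad(35)),-xs[1]*np.sin(np.deg2rad(35)),np.cos(np.deg2rad(35))])
TH=np.deg2rad(54.4)
RD=np.array([[np.cos(TH),np.sin(TH),0],[np.sin(TH),-np.cos(TH),0],[0,0,-1]]).astype(float)
def tilt():
    v=np.cross([0,0,1],A); v=v/np.linalg.norm(v)*np.deg2rad(35); return R.from_rotvec(v).as_matrix()@RD
def plan(p,Rt):
    "shift in present tool axes first, then turn; and turn first, then shift"
    o=readout.get_obs(); R0=rot(o['tcp_rot']); p0=np.array(o['tool_pos']); w=R.from_matrix(R0.T@Rt).as_rotvec(); d=np.array(p)-p0
    print('t',o['time'],'turn',w.round(4),'deg',np.degrees(np.linalg.norm(w)).round(2),'| shift before turn',(R0.T@d).round(4),'| shift after turn',(Rt.T@d).round(4),'F',o['wrist_force'].round(1))
E
python3 - <<'E'
from h import *
import pickle
S=pickle.load(open('side0.pkl','rb'))
print('side tab',ray_z(S,204.4,398.75,.014),'noses',ray_z(S,234.4,385.6,.007),ray_z(S,237.5,401.2,.007))
tip=np.array([.5506,.0382,.121]); print((tip+.06*A).round(3), tilt().round(3).tolist()); plan(tip+.06*A,tilt())
E
```

```text
side tab [0.50458302 0.2931563  0.014     ] noses [0.49265174 0.25057676 0.007     ] [0.47309544 0.26473203 0.007     ]
[0.546 0.004 0.17 ] [[0.562, 0.824, 0.071], [0.655, -0.497, 0.569], [0.504, -0.273, -0.819]]
t 0.1 turn [ 0.4271  0.445  -0.5228] deg 46.33 | shift before turn [ 0.5028 -0.4103  0.0685] | shift after turn [ 0.5111 -0.0228  0.4051] F [ 0.2 -0.1 -0.2]
```

```bash
python3 -m pendant '[[0.0251,-0.0205,0.0034,0,0,0,0.06],[0.0251,-0.0205,0.0034,0,0,0,0.06],[0.0251,-0.0205,0.0034,0,0,0,0.06],[0.0251,-0.0205,0.0034,0,0,0,0.06],[0.0251,-0.0205,0.0034,0,0,0,0.06],[0.0251,-0.0205,0.0034,0,0,0,0.06],[0.0251,-0.0205,0.0034,0,0,0,0.06],[0.0251,-0.0205,0.0034,0,0,0,0.06],[0.0251,-0.0205,0.0034,0,0,0,0.06],[0.0251,-0.0205,0.0034,0,0,0,0.06]]' 20
python3 -m pendant '[[0.0251,-0.0205,0.0034,0,0,0,0.06],[0.0251,-0.0205,0.0034,0,0,0,0.06],[0.0251,-0.0205,0.0034,0,0,0,0.06],[0.0251,-0.0205,0.0034,0,0,0,0.06],[0.0251,-0.0205,0.0034,0,0,0,0.06],[0.0251,-0.0205,0.0034,0,0,0,0.06],[0.0251,-0.0205,0.0034,0,0,0,0.06],[0.0251,-0.0205,0.0034,0,0,0,0.06],[0.0251,-0.0205,0.0034,0,0,0,0.06],[0.0251,-0.0205,0.0034,0,0,0,0.06]]'
python3 -m pendant '[[0,0,0,0.061,0.0635,-0.0747,0.06],[0,0,0,0.061,0.0635,-0.0747,0.06],[0,0,0,0.061,0.0635,-0.0747,0.06],[0,0,0,0.061,0.0635,-0.0747,0.06],[0,0,0,0.061,0.0635,-0.0747,0.06],[0,0,0,0.061,0.0635,-0.0747,0.06],[0,0,0,0.061,0.0635,-0.0747,0.06],[0,0,0,0,0,0,0.06]]'
python3 - <<'E'
from h import *
tip=np.array([.5506,.0382,.121]); plan(tip+.03*A,tilt())
E
```

```text
time: 0.93
tool_pos: [0.3979, -0.2837, 0.2044]
tcp_rot: [-0.0, 0.979, 0.203, -0.0]
wrist_force: [-0.2, -0.4, 0.6]
opening: 0.0601
gripper_force: 0.0
time: 1.77
tool_pos: [0.5464, 0.0044, 0.1703]
tcp_rot: [0.0, 0.979, 0.204, -0.0]
wrist_force: [0.4, -0.1, -0.7]
opening: 0.06
gripper_force: 0.0
time: 2.43
tool_pos: [0.5458, -0.0031, 0.167]
tcp_rot: [-0.249, 0.85, 0.432, 0.169]
wrist_force: [0.1, 0.4, -0.9]
opening: 0.0601
gripper_force: 0.0
t 2.4333 turn [ 0.0013 -0.0017 -0.0096] deg 0.56 | shift before turn [ 0.0065 -0.0041  0.0315] | shift after turn [ 0.0066 -0.004   0.0315] F [ 0.1  0.4 -0.9]
```

```bash
python3 -m pendant '[[0.0033,-0.002,0,0,0,0,0.06],[0.0033,-0.002,0,0,0,0,0.06],[0,0,0.015,0,0,0,0.06],[0,0,0.016,0,0,0,0.06],[0,0,0.015,0,0,0,0.06],[0,0,0.015,0,0,0,0.06],[0,0,0.01,0,0,0,0.06],[0,0,0,0,0,0,0.06]]'
python3 - <<'E'
from h import *
tip=np.array([.5506,.0382,.121]); plan(tip-.037*A,tilt())
f=grab('wrist'); cv2.imwrite('pics/w1.png',f['color']); print(f['p'],f['R'].round(2).tolist())
E
```

```text
time: 3.1
tool_pos: [0.5506, 0.0531, 0.1171]
tcp_rot: [-0.248, 0.847, 0.439, 0.168]
wrist_force: [-0.2, 0.1, 0.3]
opening: 0.0596
gripper_force: 0.0
t 3.1 turn [-0.0016  0.0039  0.0048] deg 0.36 | shift before turn [-0.0077  0.0063  0.0254] | shift after turn [-0.0078  0.0063  0.0254] F [-0.2  0.1  0.3]
[0.58410077 0.02161128 0.27649396] [[0.83, -0.55, -0.1], [-0.49, -0.8, 0.34], [-0.27, -0.23, -0.93]]
```

View pics/w1.png

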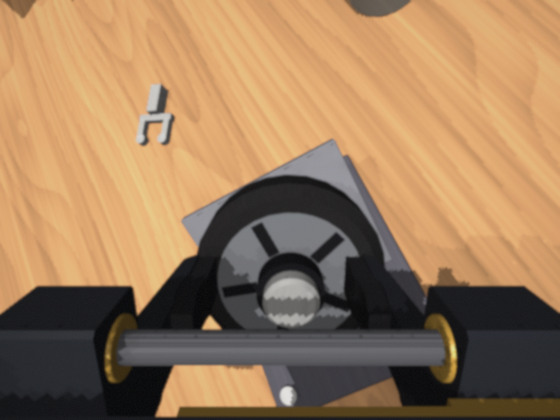

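The wrist picture shows the fingers straddling the axle, whose end is at (290,295), but sideways offset. I'll correct that, then push.

```bash
python3 -m pendant '[[-0.0078,0.0063,0,0,0,0,0.06],[0,0,0,0,0,0,0.06],[0,0,0,0,0,0,0.06],[0,0,0.005,0,0,0,0.06],[0,0,0.005,0,0,0,0.06],[0,0,0.003,0,0,0,0.06],[0,0,0.003,0,0,0,0.06],[0,0,0,0,0,0,0.06]]'
python3 - <<'E'
from h import *
tip=np.array([.5506,.0382,.121]); plan(tip-.037*A,tilt()); print(readout.get_obs()['wrist_force']@A)
E
```

```text
time: 3.82
tool_pos: [0.5535, 0.0506, 0.0978]
tcp_rot: [-0.248, 0.848, 0.436, 0.169]
wrist_force: [-0.2, 0.6, -0.9]
opening: 0.0598
gripper_force: 0.0
t 3.8167 turn [0.001  0.0013 0.0006] deg 0.1 | shift before turn [ 0.0019 -0.0026  0.0107] | shift after turn [ 0.0019 -0.0026  0.0107] F [-0.2  0.6 -0.9]
-1.0838897297386683
```

```bash
python3 -m pendant '[[0,0,0.003,0,0,0,0.06],[0,0,0.003,0,0,0,0.06],[0,0,0,0,0,0,0.06],[0,0,0,0,0,0,0.06]]'; python3 -m pendant '[[0,0,0.003,0,0,0,0.06],[0,0,0.002,0,0,0,0.06],[0,0,0,0,0,0,0.06],[0,0,0,0,0,0,0.06]]'; python3 -m pendant '[[0,0,0.002,0,0,0,0.06],[0,0,0.002,0,0,0,0.06],[0,0,0,0,0,0,0.06],[0,0,0,0,0,0,0.06]]'
python3 - <<'E'
from h import *
tip=np.array([.5506,.0382,.121]); plan(tip-.037*A,tilt()); print(readout.get_obs()['wrist_force']@A)
E
```

```text
time: 4.15
tool_pos: [0.554, 0.0539, 0.093]
tcp_rot: [-0.247, 0.848, 0.436, 0.169]
wrist_force: [0.1, -0.2, 0.2]
opening: 0.0604
gripper_force: 0.0
time: 4.48
tool_pos: [0.5544, 0.0567, 0.0889]
tcp_rot: [-0.247, 0.848, 0.436, 0.169]
wrist_force: [0.5, 0.0, 0.9]
opening: 0.0602
gripper_force: 0.1
time: 4.82
tool_pos: [0.5545, 0.0571, 0.0883]
tcp_rot: [-0.247, 0.849, 0.436, 0.169]
wrist_force: [-7.8, -16.8, 29.9]
opening: 0.0598
gripper_force: 17.4
t 4.8167 turn [0.0027 0.0019 0.0003] deg 0.19 | shift before turn [ 0.0019 -0.0027 -0.0008] | shift after turn [ 0.0019 -0.0027 -0.0008] F [ -7.8 -16.8  29.9]
34.663263378312706
```

```bash
python3 -m pendant '[[0,0,0,0,0,0,0.06],[0,0,-0.02,0,0,0,0.06],[0,0,-0.03,0,0,0,0.06],[0,0,-0.03,0,0,0,0.06],[0,0,-0.03,0,0,0,0.06],[0,0,-0.03,0,0,0,0.06],[0,0,0,0,0,0,0.06],[0,0,0,0,0,0,0.06]]'
cat > meas.py <<'E'
from h import *
c0=np.array([.55278,.05453,0]); ys=np.cross([0,0,1],xs); e1=np.cross(ys,A)
f=grab('wrist'); Q=cloud(f); q=Q[(f['depth']>0)]; d=q-c0
h=d@A; s=d@e1; l=d@ys
m=(np.abs(l)<.06)&(h>.02)&(h<.13)&(np.abs(s)<.1)&(q[:,2]<.15); q,h,s,l=q[m],h[m],s[m],l[m]
hist,e=np.histogram(h,np.arange(.03,.13,.003)); print(dict(zip(e[:-1].round(3).tolist(),hist.tolist())))
htip=np.percentile(h[h>h.max()-.006],70); t=(h>htip-.0015)&(h<htip+.003); b=q[t]
(cx,cy),rad=cv2.minEnclosingCircle(np.stack([s[t],l[t]],1).astype(np.float32))
print('n',t.sum(),'htip',htip,'circle s,l',cx,cy,'r',rad,'mean',s[t].mean(),l[t].mean())
tip=c0+np.median(h[t])*A+cx*e1+cy*ys; print('tip',tip)
rr=np.hypot(s-cx,l-cy)
for lo,hi in((.014,.016),(.019,.025),(.025,.035),(.035,.045)):
    k=(rr>lo)&(rr<hi)&(h>htip-.06); print(lo,k.sum(),(np.percentile(h[k],[10,50,90])-htip).round(4))
cv2.imwrite('pics/w2.png',f['color'])
E
python3 meas.py
```

```text
time: 5.48
tool_pos: [0.5455, -0.0218, 0.2012]
tcp_rot: [-0.246, 0.849, 0.436, 0.17]
wrist_force: [0.0, 0.8, 0.1]
opening: 0.06
gripper_force: 0.0
{0.03: 1497, 0.033: 1305, 0.036: 620, 0.039: 620, 0.042: 562, 0.045: 811, 0.048: 962, 0.051: 955, 0.054: 578, 0.057: 303, 0.06: 228, 0.063: 476, 0.066: 1003, 0.069: 6741, 0.072: 444, 0.075: 25, 0.078: 31, 0.081: 288, 0.084: 162, 0.087: 5, 0.09: 0, 0.093: 0, 0.096: 1, 0.099: 27, 0.102: 36, 0.105: 597, 0.108: 295, 0.111: 0, 0.114: 0, 0.117: 0, 0.12: 0, 0.123: 0, 0.126: 0}
n 788 htip 0.10806122122790875 circle s,l 0.05466127023100853 0.002567228628322482 r 0.012856602668762207 mean 0.054964305461935634 0.002274017575778107
tip [0.54811345 0.03793839 0.11963909]
0.014 176 [-0.0258 -0.0246 -0.0239]
0.019 900 [-0.038  -0.0371 -0.0362]
0.025 2508 [-0.038  -0.0371 -0.0362]
0.035 3314 [-0.0382 -0.0372 -0.0363]
```

View pics/w2.png

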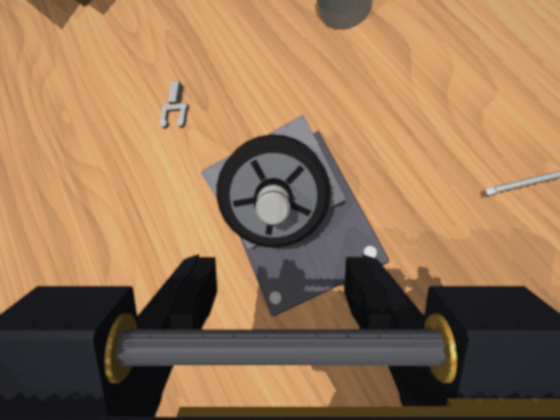

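The wrist picture and its depth show the wheel fully home: its face lies 37.1 mm below the axle tip, which matches. The axle end is at (272,205) and the clip at (175,103). Next is the clip.

```bash
python3 - <<'E'
from h import *
plan([.506,.292,.14],RD)
E
```

```text
t 5.5333 turn [-0.2894 -0.5357 -0.    ] deg 34.89 | shift before turn [ 0.1532 -0.1708  0.2242] | shift after turn [ 0.2318 -0.2133  0.0604] F [-0.1 -0.2  0.2]
```

```bash
python3 -m pendant '[[0,0,0,-0.0579,-0.1071,0,0.04],[0,0,0,-0.0579,-0.1071,0,0.04],[0,0,0,-0.0579,-0.1071,0,0.04],[0,0,0,-0.0579,-0.1071,0,0.04],[0,0,0,-0.0579,-0.1071,0,0.04]]'
python3 -m pendant '[[0.0258,-0.0237,0,0,0,0,0.04],[0.0258,-0.0237,0,0,0,0,0.04],[0.0258,-0.0237,0,0,0,0,0.04],[0.0258,-0.0237,0,0,0,0,0.04],[0.0258,-0.0237,0,0,0,0,0.04],[0.0258,-0.0237,0.02,0,0,0,0.04],[0.0258,-0.0237,0.02,0,0,0,0.04],[0.0258,-0.0237,0.02,0,0,0,0.04],[0.0258,-0.0237,0,0,0,0,0.04],[0,0,0,0,0,0,0.04]]'
python3 -m pendant '[[0,0,0,0,0,0,0.04],[0,0,0,0,0,0,0.04]]'
python3 - <<'E'
from h import *
plan([.506,.292,.14],RD)
f=grab('wrist'); cv2.imwrite('pics/w3.png',f['color']); Q=cloud(f)
hsv=cv2.cvtColor(f['color'],cv2.COLOR_BGR2HSV); d=np.linalg.norm(Q[...,:2]-[.497,.275],axis=-1)
m=((hsv[...,1]<80)&(d<.06)&(Q[...,2]<.03)&(f['depth']>0))
q=Q[m]; print(len(q),q.mean(0),q.min(0),q.max(0))
top=q[q[:,2]>.0105]; print('tab pts',len(top),cv2.minAreaRect(top[:,:2].astype(np.float32)),top.mean(0))
rc=cv2.minAreaRect(q[:,:2].astype(np.float32)); print('all',rc)
E
```

```text
time: 5.95
tool_pos: [0.5443, -0.0197, 0.2005]
tcp_rot: [0.002, 0.889, 0.458, -0.001]
wrist_force: [0.3, -0.5, -1.3]
opening: 0.0399
gripper_force: 0.0
time: 6.78
tool_pos: [0.5009, 0.3032, 0.1381]
tcp_rot: [-0.004, 0.886, 0.463, -0.001]
wrist_force: [0.0, 1.1, 0.5]
opening: 0.04
gripper_force: 0.0
time: 6.95
tool_pos: [0.505, 0.2921, 0.1394]
tcp_rot: [0.0, 0.889, 0.458, -0.001]
wrist_force: [1.2, -0.1, 0.2]
opening: 0.04
gripper_force: 0.0
t 6.95 turn [-0.0006  0.0026  0.0021] deg 0.19 | shift before turn [ 0.0005  0.0009 -0.0006] | shift after turn [ 0.0005  0.0009 -0.0006] F [ 1.2 -0.1  0.2]
1436 [0.49646084 0.2785933  0.00942128] [ 0.46680168  0.24333469 -0.00115426] [0.51860276 0.30664967 0.01658896]
tab pts 535 ((0.505790650844574, 0.2918647825717926), (0.029495470225811005, 0.011600466445088387), 54.262962341308594) [0.50601091 0.29232676 0.01424498]
all ((0.49525877833366394, 0.27817314863204956), (0.06409914791584015, 0.03699941188097), 54.299530029296875)
```

View pics/w3.png

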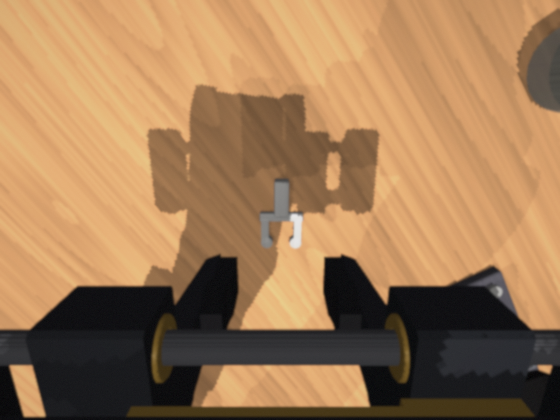

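The tab is at (282,198), with the noses at (267,243) and (296,243). The depth gives a tab of 29.5 × 11.6 mm centred at (0.5058, 0.2919) with its top at 14 mm, as it must be. Descend and grip.

```bash
python3 -m pendant '[[0.0003,0.0008,0.03,0,0,0,0.04],[0,0,0.03,0,0,0,0.04],[0,0,0.03,0,0,0,0.04],[0,0,0.025,0,0,0,0.04],[0,0,0.013,0,0,0,0.04],[0,0,0.0085,0,0,0,0.04],[0,0,0,0,0,0,0.04],[0,0,0,0,0,0,0.04]]' 
python3 -m pendant '[[0,0,0,0,0,0,0.005],[0,0,0,0,0,0,0.005],[0,0,0,0,0,0,0.005],[0,0,0,0,0,0,0.005],[0,0,0,0,0,0,0.005],[0,0,0,0,0,0,0.005]]' 45
python3 - <<'E'
from h import *
plan([.5058,.2919,.003],RD); print(readout.get_obs()['tool_pos'])
E
```

```text
time: 7.67
tool_pos: [0.5078, 0.2919, 0.0049]
tcp_rot: [-0.0, 0.89, 0.457, 0.001]
wrist_force: [0.3, 0.5, 0.5]
opening: 0.0397
gripper_force: 0.0
time: 8.17
tool_pos: [0.5074, 0.2924, 0.0049]
tcp_rot: [-0.0, 0.889, 0.457, 0.001]
wrist_force: [-0.4, -0.3, 6.2]
opening: 0.0116
gripper_force: 44.9
t 8.1667 turn [ 0.0003 -0.0012  0.0004] deg 0.08 | shift before turn [-0.0014 -0.001   0.0019] | shift after turn [-0.0014 -0.001   0.0019] F [-0.4 -0.3  6.2]
[0.50739471 0.292431   0.00489822]
```

```bash
python3 -m pendant '[[0,0,-0.03,0,0,0,0.005],[0,0,-0.04,0,0,0,0.005],[0,0,-0.04,0,0,0,0.005],[0,0,-0.04,0,0,0,0.005],[0,0,-0.04,0,0,0,0.005],[0,0,0,0,0,0,0.005],[0,0,0,0,0,0,0.005],[0,0,0,0,0,0,0.005]]' 
cat > clipm.py <<'E'
from h import *
def inhand():
    o=readout.get_obs(); Rt=rot(o['tcp_rot']); p=np.array(o['tool_pos']); f=grab('wrist'); Q=(cloud(f)-p)@Rt   # tool frame
    m=(f['depth']>0)&(Q[...,0]>-.06)&(Q[...,0]<-.012)&(abs(Q[...,1])<.03)&(abs(Q[...,2])<.015)
    return o,Rt,p,f,Q,m
if __name__=='__main__':
    o,Rt,p,f,Q,m=inhand(); q=Q[m]; print(len(q),q.min(0).round(4),q.max(0).round(4),'z med',np.median(q[:,2]).round(4))
    print(cv2.minAreaRect(q[:,:2].astype(np.float32)))
    G=np.array([.5493,.0473,.1061]); T=tilt(); seat=G-T@[-.034,0,.0014]; app=seat+T@[.045,0,0]; up=app+[0,0,.08]
    print('seat',seat,'app',app); plan(up,T); v,u=np.where(m); cv2.imwrite('pics/w4.png',f['color']); print('px',u.min(),u.max(),v.min(),v.max())
E
python3 clipm.py
```

```text
time: 8.83
tool_pos: [0.5065, 0.2913, 0.1935]
tcp_rot: [0.0, 0.889, 0.457, -0.001]
wrist_force: [-0.7, 0.3, -0.9]
opening: 0.0114
gripper_force: 44.9
305 [-0.0236 -0.0068 -0.0108] [-0.012   0.0072 -0.0007] z med -0.0089
((-0.017812732607126236, 0.0001943623647093773), (0.0115653732791543, 0.013957219198346138), 0.24395893514156342)
seat [0.56832013 0.06878471 0.12439213] app [0.59362598 0.09827491 0.14708446]
t 8.8833 turn [ 2.902e-01  5.400e-01 -5.000e-04] deg 35.12 | shift before turn [-0.106   0.1834 -0.0343] | shift after turn [-0.0598  0.1585 -0.1317] F [-0.7  1.2 -2. ]
px 266 295 306 318
```

```bash
python3 -m pendant '[[0,0,0,0.058,0.108,0,0.005],[0,0,0,0.058,0.108,0,0.005],[0,0,0,0.058,0.108,0,0.005],[0,0,0,0.058,0.108,0,0.005],[0,0,0,0.058,0.108,0,0.005],[0,0,0,0,0,0,0.005]]'
python3 -m pendant '[[-0.0085,0.0226,-0.0188,0,0,0,0.005],[-0.0085,0.0226,-0.0188,0,0,0,0.005],[-0.0085,0.0226,-0.0188,0,0,0,0.005],[-0.0085,0.0226,-0.0188,0,0,0,0.005],[-0.0085,0.0226,-0.0188,0,0,0,0.005],[-0.0085,0.0226,-0.0188,0,0,0,0.005],[-0.0085,0.0226,-0.0188,0,0,0,0.005],[0,0,0,0,0,0,0.005],[0,0,0,0,0,0,0.005],[0,0,0,0,0,0,0.005]]'
python3 - <<'E'
from h import *
plan([.5936,.0983,.1471],tilt())
E
```

```text
time: 9.38
tool_pos: [0.5072, 0.2813, 0.1878]
tcp_rot: [-0.25, 0.852, 0.428, 0.168]
wrist_force: [1.1, -2.3, -2.5]
opening: 0.0115
gripper_force: 44.9
time: 10.22
tool_pos: [0.5931, 0.1004, 0.2272]
tcp_rot: [-0.249, 0.848, 0.436, 0.17]
wrist_force: [-0.1, 0.3, -0.6]
opening: 0.0117
gripper_force: 44.9
t 10.2167 turn [-0.0023 -0.001   0.0003] deg 0.15 | shift before turn [-0.0415  0.0235  0.0644] | shift after turn [-0.0415  0.0234  0.0645] F [-0.1  0.3 -0.6]
```

Down to the approach pose, then check the clip against the axle with the side and top cameras.

```bash
python3 -m pendant '[[-0.0138,0.0078,0.0215,0,0,0,0.005],[-0.0138,0.0078,0.0215,0,0,0,0.005],[-0.0138,0.0078,0.0215,0,0,0,0.005],[0,0,0,0,0,0,0.005],[0,0,0,0,0,0,0.005],[0,0,0,0,0,0,0.005]]'
python3 - <<'E'
from h import *
T=tilt(); plan([.5936,.0983,.1471],T); o=readout.get_obs(); p=np.array(o['tool_pos']); Rt=rot(o['tcp_rot'])
ims=[]
for n in('side','top'):
    f=grab(n); Q=(cloud(f)-p)@Rt
    def pr(X): c=f['R'].T@(X-f['p']); return (f['cx']+f['fx']*c[0]/c[2], f['cy']+f['fy']*c[1]/c[2])
    G=np.array([.5493,.0473,.1061]); u,v=pr(G); ims.append((f,u,v)); print(n,'groove px',u,v,'pocket px',pr(p+Rt@[-.034,0,.0014]))
    m=(f['depth']>0)&(abs(Q[...,2])<.02)&(Q[...,0]<-.02)&(Q[...,0]>-.06)&(abs(Q[...,1])<.03); q=Q[m]; 
    if m.sum(): print('clip',m.sum(),q.min(0).round(4),q.max(0).round(4))
    u0,v0=int(u)-40,int(v)-37; im=cv2.resize(f['color'][v0:v0+75,u0:u0+80],(400,375),interpolation=cv2.INTER_CUBIC); cv2.imwrite(f'pics/{n}5.png',im); ims[-1]=im; print(u0,v0)
cv2.imwrite('pics/a5.png',np.hstack(ims))
E
```

```text
time: 10.72
tool_pos: [0.5952, 0.0994, 0.1499]
tcp_rot: [-0.249, 0.847, 0.437, 0.172]
wrist_force: [0.2, 1.6, -0.1]
opening: 0.011
gripper_force: 44.9
t 10.7167 turn [-0.0002 -0.0041  0.0031] deg 0.29 | shift before turn [-0.0031 -0.      0.0015] | shift after turn [-0.0031 -0.      0.0015] F [ 0.2  1.6 -0.1]
side groove px 295.88488627131477 243.2232728521598 pocket px (np.float64(270.9272857800905), np.float64(232.08648422486203))
clip 110 [-0.0458 -0.0192 -0.0029] [-0.0203  0.0164  0.0044]
255 206
top groove px 241.65797352396712 239.0759472387346 pocket px (np.float64(227.1429607869062), np.float64(224.787317727402))
clip 36 [-0.0573 -0.0157 -0.0057] [-0.0231 -0.0088  0.0199]
201 202
```

View pics/a5.png

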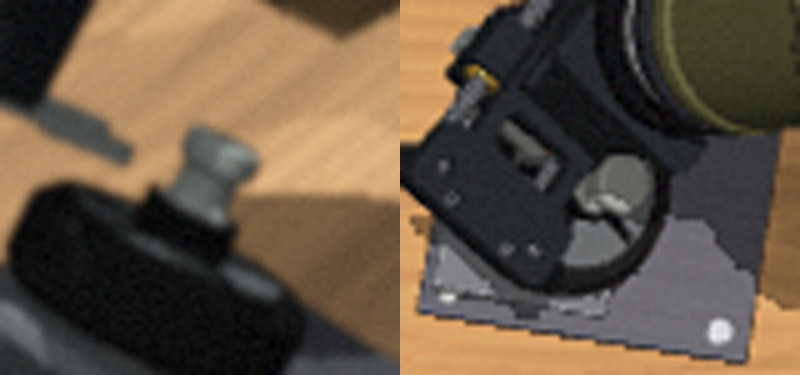

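The side view shows the axle neck (groove) at full-image pixel (296,243), which agrees with the predicted (295.9,243.2). The clip lies level with it, front end at (281,237). Advance.

```bash
python3 -m pendant '[[-0.0031,0,0.0015,0,0,0,0.005],[-0.007,0,0,0,0,0,0.005],[-0.007,0,0,0,0,0,0.005],[-0.004,0,0,0,0,0,0.005],[0,0,0,0,0,0,0.005],[0,0,0,0,0,0,0.005],[0,0,0,0,0,0,0.005]]' 60
python3 - <<'E'
from h import *
T=tilt(); seat=np.array([.56832,.06878,.12439]); plan(seat,T); o=readout.get_obs(); p=np.array(o['tool_pos']); Rt=rot(o['tcp_rot']); print('F tool',Rt.T@o['wrist_force'])
f=grab('side'); Q=(cloud(f)-p)@Rt; 
m=(f['depth']>0)&(abs(Q[...,2])<.015)&(Q[...,0]<-.015)&(Q[...,0]>-.05)&(abs(Q[...,1])<.03); q=Q[m]; print('clip',q.min(0).round(4),q.max(0).round(4),len(q))
# axle head (tip cylinder) in tool frame: expected z from tip 16.5 above groove
m=(f['depth']>0)&(Q[...,2]<-.005)&(Q[...,2]>-.022)&(Q[...,0]<-.03)&(Q[...,0]>-.09)&(abs(Q[...,1])<.03); q=Q[m]; print('head',q.min(0).round(4),q.max(0).round(4),len(q), 'top z pct',np.percentile(q[:,2],[2,10,50]))
im=cv2.resize(f['color'][206:281,245:345],(600,450),interpolation=cv2.INTER_CUBIC); cv2.imwrite('pics/s6.png',im)
E
```

```text
time: 11.4
tool_pos: [0.5837, 0.0847, 0.1368]
tcp_rot: [-0.249, 0.848, 0.436, 0.172]
wrist_force: [0.5, 0.0, -0.0]
opening: 0.0111
gripper_force: 59.9
t 11.4 turn [ 0.001  -0.0037  0.0008] deg 0.23 | shift before turn [-0.0253 -0.0014 -0.0001] | shift after turn [-0.0253 -0.0013 -0.    ] F [ 0.5  0.  -0. ]
F tool [0.29060999 0.41343689 0.07703429]
clip [-0.0499 -0.02   -0.0147] [-0.015   0.0171  0.0148] 223
head [-0.0697 -0.0156 -0.0157] [-0.0449  0.0081 -0.0051] 123 top z pct [-0.01565058 -0.01535839 -0.01135855]
```

```bash
python3 -m pendant '[[-0.004,-0.0016,0,0,0,0,0.005],[-0.004,0,0,0,0,0,0.005],[-0.003,0,0,0,0,0,0.005],[-0.003,0,0,0,0,0,0.005],[0,0,0,0,0,0,0.005],[0,0,0,0,0,0,0.005]]'
python3 -m pendant '[[-0.003,0,0,0,0,0,0.005],[-0.003,0,0,0,0,0,0.005],[0,0,0,0,0,0,0.005],[0,0,0,0,0,0,0.005]]'
python3 - <<'E'
from h import *
T=tilt(); seat=np.array([.56832,.06878,.12439]); plan(seat,T); o=readout.get_obs(); print('F tool',rot(o['tcp_rot']).T@o['wrist_force'])
E
```

```text
time: 11.95
tool_pos: [0.5769, 0.0783, 0.1321]
tcp_rot: [-0.249, 0.847, 0.436, 0.175]
wrist_force: [5.1, 4.4, 2.4]
opening: 0.0112
gripper_force: 59.9
time: 12.28
tool_pos: [0.5741, 0.075, 0.1296]
tcp_rot: [-0.249, 0.847, 0.436, 0.175]
wrist_force: [4.4, 5.3, 3.5]
opening: 0.0115
gripper_force: 59.9
t 12.2833 turn [ 0.0036 -0.0109  0.0035] deg 0.69 | shift before turn [-0.0099 -0.0003  0.0002] | shift after turn [-0.0099 -0.0003  0.0003] F [4.4 5.3 3.5]
F tool [7.67121032 0.08247302 0.53408249]
```

The clip is in contact and well centred, with the force purely along the push. Keep pressing.

```bash
python3 -m pendant '[[-0.003,0,0,0,0,0,0.005],[-0.003,0,0,0,0,0,0.005],[-0.003,0,0,0,0,0,0.005],[0,0,0,0,0,0,0.005],[0,0,0,0,0,0,0.005]]'
python3 -m pendant '[[-0.002,0,0,0,0,0,0.005],[-0.002,0,0,0,0,0,0.005],[0,0,0,0,0,0,0.005],[0,0,0,0,0,0,0.005]]'
python3 - <<'E'
from h import *
T=tilt(); seat=np.array([.56832,.06878,.12439]); plan(seat,T); o=readout.get_obs(); print('F tool',rot(o['tcp_rot']).T@o['wrist_force'])
E
```

```text
time: 12.7
tool_pos: [0.5675, 0.068, 0.1238]
tcp_rot: [-0.249, 0.847, 0.436, 0.174]
wrist_force: [3.7, 3.8, 3.6]
opening: 0.0114
gripper_force: 59.9
time: 13.03
tool_pos: [0.5674, 0.0677, 0.1239]
tcp_rot: [-0.249, 0.847, 0.436, 0.177]
wrist_force: [5.8, 9.2, 6.4]
opening: 0.0112
gripper_force: 59.9
t 13.0333 turn [ 0.0034 -0.0131  0.0046] deg 0.82 | shift before turn [0.0014 0.0001 0.0003] | shift after turn [0.0014 0.0001 0.0003] F [5.8 9.2 6.4]
F tool [12.56016957 -1.48107739  0.57436584]
```

```bash
python3 -m pendant '[[0.002,0,0,0,0,0,0.005],[0.002,0,0,0,0,0,0.005],[0,0,0,0,0,0,0.005],[0,0,0,0,0,0,0.03],[0,0,0,0,0,0,0.03],[0,0,0,0,0,0,0.03],[0,0,0,0,0,0,0.03]]'
python3 -m pendant '[[0,0,-0.01,0,0,0,0.03],[0,0,-0.02,0,0,0,0.03],[0,0,-0.03,0,0,0,0.03],[0,0,-0.03,0,0,0,0.03],[0,0,-0.03,0,0,0,0.03],[0,0,-0.03,0,0,0,0.03],[0,0,0,0,0,0,0.03],[0,0,0,0,0,0,0.03],[0,0,0,0,0,0,0.03]]'
python3 - <<'E'
from h import *
f=grab('side'); w=grab('wrist')
for n,f_ in(('side',f),('wrist',w)):
    Q=(cloud(f_)-np.array([.5493,.0473,.1061]))@tilt(); Q=Q[f_['depth']>0]   # groove frame, tool axes
    m=(Q[:,0]>.014)&(Q[:,0]<.06)&(abs(Q[:,1])<.025)&(Q[:,2]<.008)&(Q[:,2]>-.025); q=Q[m]
    print(n,len(q),q.min(0).round(4),q.max(0).round(4)); k=q[:,0]>.021; print(' tab',k.sum(),q[k].min(0).round(4),q[k].max(0).round(4),np.median(q[k],0).round(4),np.percentile(q[k][:,2],[5,50,90]).round(4))
a=cv2.resize(f['color'][206:281,255:335],(400,375),interpolation=cv2.INTER_CUBIC)
c=w['R'].T@(np.array([.5493,.0473,.1061])-w['p']); u=int(w['cx']+w['fx']*c[0]/c[2]); v=int(w['cy']+w['fy']*c[1]/c[2])
b=cv2.resize(w['color'][max(0,v-75):v+75,u-80:u+80],(400,375)); cv2.imwrite('pics/e.png',np.hstack([a,b]))
E
```

```text
time: 13.62
tool_pos: [0.5649, 0.0655, 0.1214]
tcp_rot: [-0.248, 0.848, 0.436, 0.17]
wrist_force: [0.5, -0.3, -0.4]
opening: 0.0302
gripper_force: 0.0
time: 14.37
tool_pos: [0.554, -0.0193, 0.2445]
tcp_rot: [-0.249, 0.848, 0.436, 0.171]
wrist_force: [-0.0, 0.3, 0.1]
opening: 0.0297
gripper_force: 0.0
side 216 [ 0.014  -0.019  -0.0152] [0.0495 0.0078 0.008 ]
 tab 168 [ 0.0212 -0.0072 -0.0074] [0.0495 0.0078 0.0078] [ 0.0354 -0.0037  0.0005] [-0.0062  0.0005  0.0063]
wrist 671 [ 0.014  -0.0177 -0.009 ] [0.0479 0.019  0.0052]
 tab 446 [ 0.021  -0.0043 -0.009 ] [0.0479 0.0079 0.0049] [ 0.0347  0.0018 -0.0047] [-0.0074 -0.0047 -0.0026]
```

View pics/e.png

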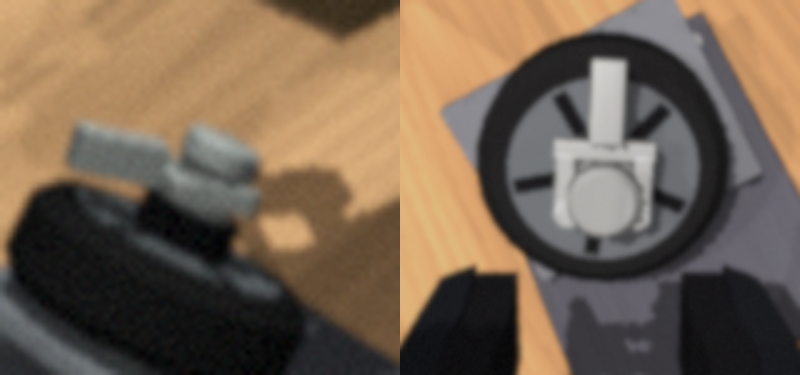

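The clip is on the axle below the head, with its tab end 48 mm from the axle centre, but it seems to sag a little. I'll measure the tilt before handing in.

```bash
python3 - <<'E'
from h import *
for t in range(2):
    w=grab('wrist'); Q=(cloud(w)-np.array([.5493,.0473,.1061]))@tilt(); Q=Q[w['depth']>0]
    m=(Q[:,0]>.022)&(Q[:,0]<.046)&(abs(Q[:,1]-.0015)<.005)&(Q[:,2]<.005)&(Q[:,2]>-.02); q=Q[m]
    print(m.sum(),'tab slope (z vs x), offset at x=33mm',np.polyfit(q[:,0]-.033,q[:,2],1).round(4))
    b=Q[(Q[:,0]>-.03)&(Q[:,0]<.03)&(abs(Q[:,1])<.03)&(Q[:,2]<-.012)&(Q[:,2]>-.025)]; print('tip z',np.median(b[:,2]),'circle',cv2.minEnclosingCircle(b[:,:2].astype(np.float32)))
    for s in(-1,1):
        k=(Q[:,0]>-.012)&(Q[:,0]<.016)&(s*Q[:,1]>.0145)&(s*Q[:,1]<.021)&(Q[:,2]<.007)&(Q[:,2]>-.012); a=Q[k]; print('arm',s,k.sum(),a[:,0].min(),np.polyfit(a[:,0],a[:,2],1).round(4),a[:,1].mean())
print(readout.get_obs()['time'])
E
```

```text
308 tab slope (z vs x), offset at x=33mm [ 0.1766 -0.0052]
tip z -0.016402065417926173 circle ((-3.3758868084987625e-05, 0.00043387769255787134), 0.013414332643151283)
arm -1 79 -0.01145300897246905 [ 0.1775 -0.0042] -0.015929400014996754
arm 1 100 -0.01166380215605941 [ 0.184  -0.0035] 0.016366297010734304
310 tab slope (z vs x), offset at x=33mm [ 0.1843 -0.0052]
tip z -0.01636667048856993 circle ((-0.00026074593188241124, 0.00018431506759952754), 0.013331885449588299)
arm -1 80 -0.011542543848929861 [ 0.1628 -0.0044] -0.015925328708471936
arm 1 101 -0.011783465512747901 [ 0.1696 -0.0036] 0.016329939806855487
14.5667
```

The tilt is 0.18 rad, under the 0.3 limit. The pocket is within about 1 mm of the groove centre, the readings are steady and the gripper is clear.

```bash
python3 -c "
from cell import r
print(r.close_job())"
```

```text
the job is handed in; nothing more can be done
None
```

The wheel is fully home, the clip is snapped into the groove and released, and the job is handed in; no verdict came back, but my last measurements were within the limits (pocket about 1 mm off centre, tilt about 0.18 rad).

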